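# Crack open a stuck gauge case and hold it ajar

## Robot

A 6-joint arm with a two-finger parallel gripper is mounted at the origin on a cart in front of the work surface, level with it; the furniture and walls round the work are solid. World frame = base frame: x ahead of the robot, y to its left, z up, the work surface at z = 0. Lengths are in m, angles in rad, forces in N, time in s.
With the tool pointing down it reaches from about 0.325 to 0.925 m from the base axis. Payload 3.1 kg.
Tool frame: the origin (TCP) lies on the front face of the gripper's body, between the roots of the fingers; the fingertips stand 73 mm ahead of it and the grasp point (between the pads) lies 54 mm ahead of it; z points along the fingers, y is the line along which they close (so a half turn about z gives the same grasp; the last joint's range is limited). The gripper opens to 85 mm and grips with 20 to 120 N. Pads are 22 mm wide; open, the fingers measure 114 mm over their backs; the gripper's body (76 mm by 85 mm) begins 54 mm behind the grasp point. The pads swing forward as they close: fully open they stand 13 mm farther back than shut.
Start: joints at [-1.214, 0.217, 1.613, -0, 1.311, -0.112], TCP at [0.282, -0.558, 0.304] pointing down, gripper open.
Joint ranges: [-2.75, 2.75], [-0.78, 2.1], [0.31, 2.55], [-1.13, 4.27], [0.13, 2.63], [-2.58, 2.58]. Speed limits (rad/s): [2.79, 2.79, 3.14, 3.14, 3.14, 3.14].

## Interface

Orientations are given as a unit quaternion [w, x, y, z].
In Python, from plant import r, grab_frame, camera_model gives the robot as it stands (r), with the cameras as plain functions.
- The arm moves only by the shell command python3 inch.py 'ROWS' [OPENING]. ROWS is one flat JSON list of numbers that holds 1 to 5 rows one after another, with no inner brackets; each row has 6 numbers: dx, dy, dz in units of 5 mm, then a rotation vector rx, ry, rz in units of 0.25 rad; each row shifts and turns the commanded pose from where the row before left it, along the tool's axes as they then stand; what a row does not reach is not made up. A row lasts 1/10 s, in which the tool goes at most 0.05 m and 0.15 rad, less where a joint would pass 70% of its speed; a pose out of reach is approached as far as the arm can. OPENING is the finger opening in m, set as the command begins (- or left out keeps the last). The fingers move at their own pace and stop on an object; the grip force is fixed at half the most. Time passes only in rows, so rows that do not move let the fingers close. It prints the time, the measured TCP pose, the force, the opening and the grip force at its end. Input that does not fit is refused with a message, and nothing moves.
- r.get_obs(): the state, without advancing time (a new reading comes with each control period).
- grab_frame(name): name is "scene" or "top" or "wrist"; returns the picture (420x560x3 uint8, red, green, blue); there is no depth.
- camera_model(name): a dict with "fovy" (degrees; the focal length in pixels is half the picture's height over the tangent of half this angle, whatever the lens; pixels are square), "cx", "cy" (the principal point, pixels), "R" (3x3) and "t" (3): a world point X has camera coordinates R X + t. Camera axes: x right, y down, z forward; pixel columns grow to the right and rows downward; lengths in m; the calibration is good to about 2 mm. A picture is of the moment at which its call begins: read the wrist's pose just before it. camera_model takes no time and is no camera call; for the wrist camera it gives the pose at the moment of the call.
- r.job_done(): hands the job in; it is judged then, once.
The state is a dict: "time": time; "joints": joint angles; "dq": joint speeds; "tau": joint torques, N m; "tool_pos": TCP position; "ee_rot": TCP orientation; "contact_force": force on the tool from outside, world axes, zero at the start; "ft_torque": the same for the moment, N m; "width": finger opening in m; "grasp_force": force on a finger pad.
Only numpy, scipy, OpenCV 4.12 (cv2) and the standard library are available. Lean on these libraries where they do the work, as an engineer would, in place of code of your own. Each camera call takes 0.05 s, during which the arm holds its last target. There are 200 camera calls.

## Task

The lid of the gauge case is stuck to its rubber gasket, with a steel flange standing on it. First take the flange off and set it down upright inside the shallow parts tray, without dropping it; then pull the lid free by its handle, do not let it fly wide open, and hold its front edge about 25 mm above the rim. Finish while still holding the lid there by the handle, and leave the two bushings and the glue stick alone.

Things in the scene. Friction and masses are not known exactly. Their poses are not given: they have to be found in the camera images.
- gauge_case: Dark grey rectangular gauge case, 125 (x) x 156 (y) x 72 mm tall, fixed to the desk. Origin: centre of its underside on the desk; z up, +x towards its rear hinge, -x towards its front with the handle. The top of the closed lid is at z = 72 mm, the rim (lid joint line, with a black rubber gasket) at z = 51 mm. Its place and yaw vary.
- gauge_case_lid (a joint): Lid angle about the rear hinge: 0 = shut, grows as the front edge rises; 0.196 rad = front edge 25 mm above the rim (128 mm from the hinge line). The gasket resists hardest when shut (about 15 N at the handle) and lets go once the front edge is 7 mm up; then only the lid's light weight (about 2 N at the handle) is left, and it falls shut if let go.
- case_hinge (a point): Centre of the lid's hinge line, at the rear of the case: 64 mm behind the case origin (+x) and 51 mm above the desk; the hinge line runs along the case's y.
- pull_grip (a point): Middle of the grip bar of the lid's handle: a U-shaped round steel bar, 10 mm thick, 84 mm long along the case's y between two posts, on top of the lid near the front edge. With the lid shut it is 47 mm in front of the case origin and 108 mm above the desk, so 36 mm above the lid top (31 mm clear under the bar). It moves with the lid.
- flange: Turned steel flange bushing, about 0.1 kg (varies), standing upright on the lid near its middle, behind the handle: foot 56 mm diameter and 10 mm thick, round hub 32 mm diameter above it, 24 mm tall in all, with a through hole. Origin: centre of its underside; z up.
- parts_tray_in (a point): Centre of the inner floor of the shallow dark steel parts tray, 4 mm above the desk. Inside 142 (x) x 122 mm (y), walls 4 mm thick and 18 mm tall from the desk; fixed. x and y along its sides, z up. It stands on the other side of the bushings from the case.
- bushing_large: Bystander: plain steel bushing, 38 mm diameter, 28 mm tall, loose on the desk. Origin: centre of underside.
- bushing_small: Bystander: plain steel bushing, 30 mm diameter, 22 mm tall, loose on the desk. Origin: centre of underside.
- glue: Bystander: upright glue stick, 25 mm diameter, 99 mm tall, loose on the desk. Origin: centre of underside.

How it is judged:
On the way, in this order (a step that is already met when the one before it is completed fails the run):
1. the flange stands upright on the tray floor, released (x of flange in the frame of parts_tray_in between -0.05 and 0.05 m and y of flange in the frame of parts_tray_in between -0.04 and 0.04 m and z of flange in the frame of parts_tray_in below 0.006 m and angle between flange's own z axis and vertical below 0.12 rad and linear speed of flange below 0.03 m/s and contact force between the fingers and flange below 0.05 N), for 0.2 s.
2. the lid has broken free of the gasket, pulled by its handle (value of joint gauge_case_lid above 0.07 rad and contact force between the fingers and pull_bar above 0.5 N), for 0.1 s.
At the end, for the whole second after the job is handed in: The fingers hold the lid still by its handle (over 0.5 N), front edge 12 to 38 mm above the rim (0.094 to 0.30 rad); the flange stands released, upright (within 7 degrees) and at rest on the tray floor, at most 50 mm (x) and 40 mm (y) from the tray's centre (all of step 1 and value of joint gauge_case_lid between 0.094 and 0.3 rad and velocity of joint gauge_case_lid between -0.05 and 0.05 rad/s and contact force between the fingers and pull_bar above 0.5 N); the arm keeps its last pose, push and grip.
It fails at once if the lid flies open: front edge more than about 60 mm above the rim (value of joint gauge_case_lid above 0.48 rad).
It fails at once if the flange is dropped or thrown (contact force between flange and anything else below 0.01 N and linear speed of flange above 0.45 m/s).
It fails at once if bystander bushing_large is moved more than 25 mm or knocked over (distance of bushing_large from where it was at the start of the episode above 0.025 m or angle between bushing_large's own z axis and vertical above 0.5 rad).
It fails at once if bystander bushing_small is moved more than 25 mm or knocked over (distance of bushing_small from where it was at the start of the episode above 0.025 m or angle between bushing_small's own z axis and vertical above 0.5 rad).
It fails at once if bystander glue is moved more than 25 mm or knocked over (distance of glue from where it was at the start of the episode above 0.025 m or angle between glue's own z axis and vertical above 0.5 rad).
It also fails if it takes over 51 s, if anything falls off the work surface, if the arm or the gripper's body presses on something with over 40 N, if the wrist force passes 120 N, or if a joint passes its speed limit or range.

## Working session

There is one attempt and no reset: what is moved stays moved. The work goes in short steps, Python scripts to look and compute and a shell command to move; the robot and the scene stay as the last step left them, time stands still between calls to the robot, and variables do not carry over. Pictures are saved under pics/ and viewed, at most 11 in all, crops included, and the job is handed in when it is done.

```bash
ls; mkdir -p pics; python3 - <<'E'
from plant import r, grab_frame, camera_model
import cv2
for n in ("top","scene"):
    im=grab_frame(n); cv2.imwrite(f"pics/{n}0.png",im[:,:,::-1])
    print(n,camera_model(n))
print(r.get_obs())
E
```

```text
inch.py
pics
plant.py
top {'fovy': 46.93027155944099, 'cx': 283.5548583468188, 'cy': 203.04549543296747, 'R': array([[ 0.01640302, -0.99986216,  0.00256891],
       [-0.99846056, -0.01651607, -0.05295029],
       [ 0.05298542, -0.00169641, -0.99859385]]), 't': array([0.11062422, 0.54324431, 1.44818232])}
scene {'fovy': 42.8828571803551, 'cx': 276.58238268197044, 'cy': 204.1514402718819, 'R': array([[-0.88079325, -0.47349488,  0.00241626],
       [-0.18677935,  0.34274797, -0.9206722 ],
       [ 0.43510541, -0.81137317, -0.39032916]]), 't': array([0.55544133, 0.1527252 , 1.11875905])}
{'time': 0.1, 'joints': array([-1.21417593e+00,  2.17737176e-01,  1.61476447e+00, -2.58125367e-05,
        1.31133166e+00, -1.12191552e-01]), 'dq': array([-0.00015124, -0.00133182, -0.00374331, -0.00053491,  0.00100006,
        0.00087836]), 'tau': array([-7.45438774e-04, -3.98073864e+01, -3.04970169e+01, -7.88588045e-05,
        4.19544725e-03,  4.64948442e-06]), 'tool_pos': array([ 0.28220785, -0.55701097,  0.30266723]), 'ee_rot': array([-1.11044901e-03,  9.72651102e-01,  2.32268332e-01, -1.48956890e-04]), 'contact_force': array([-0.39272747,  0.51380881, -0.02645779]), 'ft_torque': array([-0.00589006,  0.02073272, -0.0110747 ]), 'grasp_force': 0.0, 'width': 0.0854035803305751}
```

View pics/top0.png

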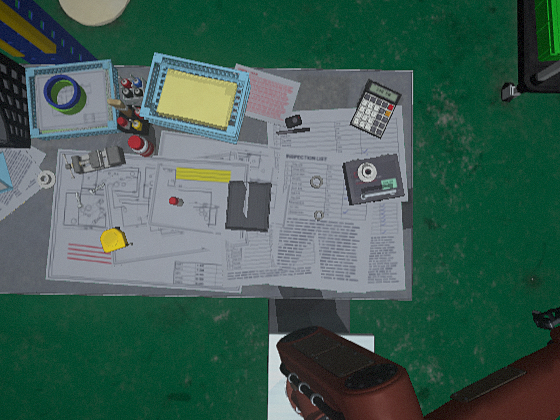

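View pics/scene0.png

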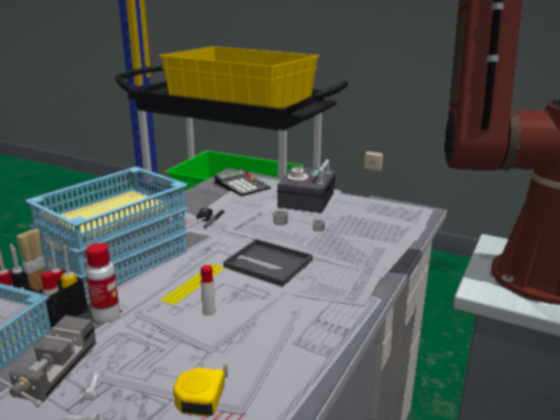

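```bash
python3 - <<'E'
import cv2
im=cv2.imread("pics/top0.png")
cv2.imwrite("pics/crop0.png",cv2.resize(im[140:240,220:420],None,fx=4,fy=4,interpolation=cv2.INTER_CUBIC))
E
```

```text
(no output)
```

View pics/crop0.png

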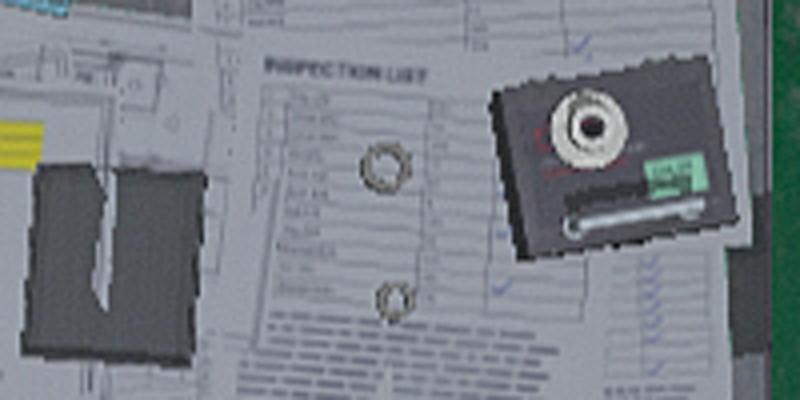

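```bash
cat > h.py <<'E'
import numpy as np
from plant import r, grab_frame, camera_model
from scipy.spatial.transform import Rotation as Ro
def ray(m,u,v,z):
    f=210/np.tan(np.radians(m["fovy"]/2)); R,t=np.array(m["R"]),np.array(m["t"])
    C=-R.T@t; d=R.T@np.array([(u-m["cx"])/f,(v-m["cy"])/f,1])
    return C+d*(z-C[2])/d[2]
def pose():
    o=r.get_obs(); q=o["ee_rot"]; return o["tool_pos"],Ro.from_quat([q[1],q[2],q[3],q[0]])
def delta(p,R=None,tip=0.0):
    "tool-axis shift from the present pose to TCP point p"
    x,q=pose(); d=q.inv().apply(np.array(p)-x); return d.round(4)
E
python3 - <<'E'
from h import *
m=camera_model("top")
c=lambda u,v,z:ray(m,220+u/4,140+v/4,z).round(4)
for n,a in dict(hubtop=(592,127,.096),foot=(589,130,.082),barL=(572,228,.113),barR=(700,208,.113),lidRL=(507,88,.072),lidRR=(708,57,.072),lidFR=(740,218,.072),lidFL=(530,254,.072),trRL=(40,165,.018),trRR=(207,172,.018),trFR=(192,365,.018),trFL=(22,355,.018),bl=(386,167,.028),bs=(396,302,.022)).items(): print(n,c(*a))
x,q=pose();print(q.as_matrix().round(3))
E
```

```text
hubtop [ 0.6308 -0.1207  0.096 ]
foot [ 0.6303 -0.121   0.082 ]
barL [ 0.5569 -0.1041  0.113 ]
barR [ 0.5725 -0.1944  0.113 ]
lidRL [ 0.6612 -0.0627  0.072 ]
lidRR [ 0.6865 -0.2093  0.072 ]
lidFR [ 0.569  -0.2331  0.072 ]
lidFL [ 0.5403 -0.0806  0.072 ]
trRL [0.6044 0.2824 0.018 ]
trRR [0.6012 0.1562 0.018 ]
trFR [0.4555 0.1649 0.018 ]
trFL [0.4609 0.2928 0.018 ]
bl [0.6063 0.0217 0.028 ]
bs [0.5052 0.0125 0.022 ]
[[ 0.892  0.452 -0.001]
 [ 0.452 -0.892  0.002]
 [ 0.    -0.002 -1.   ]]
```

The manual's scale: shifts go in units of 5 mm and turns go in units of 0.25 rad. Converting my numbers, 0.035 m is 7, 0.02 m is 4.

```bash
python3 inch.py '[4,-2,0,0,0,0,7,-3.4,0,0,0,0,7,-3.4,0,0,0,0,7,-3.4,0,0,0,0,7,-3.4,0,0,0,0]' .085
python3 inch.py '[7,-3.4,0,0,0,0,7,-3.4,0,0,0,0,7,-3.4,0,0,0,0,7,-3.4,0,0,0,0,7,-3.4,0,0,0,0]'
python3 inch.py '[7,-3.4,0,0,0,0,7,-3.4,0,0,0,0,7,-3.4,0,0,0,0,7,-3.4,0,0,0,0.6,4,-2,0,0,0,0.6]'
python3 inch.py '[0,0,0,0,0,0,0,0,0,0,0,0]'
python3 - <<'E'
from h import *
import cv2
print(r.get_obs()["joints"].round(3),pose()[1].as_matrix().round(3).tolist())
m=camera_model("wrist"); im=grab_frame("wrist"); cv2.imwrite("pics/w1.png",im[:,:,::-1])
np.save("w1.npy",m,allow_pickle=True)
E
```

```text
time: 0.6
tool_pos: [0.3904, -0.4142, 0.3033]
ee_rot: [-0.0, 0.973, 0.232, -0.0]
contact_force: [1.2, -0.7, -1.1]
width: 0.0855
grasp_force: 0.0
time: 1.1
tool_pos: [0.5081, -0.2592, 0.3034]
ee_rot: [-0.0, 0.973, 0.232, -0.0]
contact_force: [-0.8, 0.1, 0.6]
width: 0.085
grasp_force: 0.0
time: 1.6
tool_pos: [0.6185, -0.1183, 0.3032]
ee_rot: [-0.001, 0.997, 0.082, -0.0]
contact_force: [0.2, -0.6, 0.4]
width: 0.085
grasp_force: 0.0
time: 1.8
tool_pos: [0.6173, -0.1208, 0.3031]
ee_rot: [0.0, 0.996, 0.086, -0.001]
contact_force: [-0.2, 0.0, 0.4]
width: 0.0852
grasp_force: 0.0
[-3.050e-01  2.270e-01  1.603e+00 -1.000e-03  1.313e+00  1.094e+00] [[0.985, 0.171, -0.002], [0.171, -0.985, -0.0], [-0.002, -0.0, -1.0]]
```

View pics/w1.png

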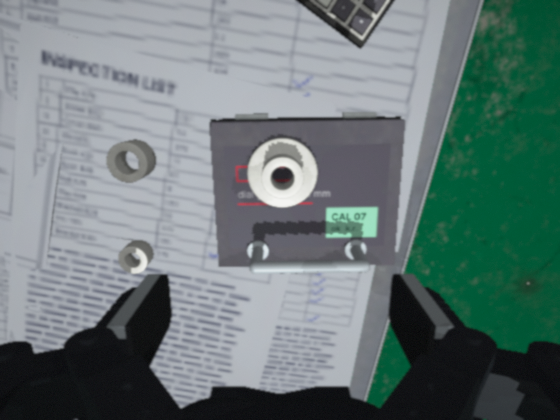

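```bash
python3 - <<'E'
from h import *
import cv2
m=np.load("w1.npy",allow_pickle=True).item()
im=cv2.imread("pics/w1.png")
g=im.min(2); sub=g[130:215,240:325]
k=((sub>150)*255).astype(np.uint8)
c=max(cv2.findContours(k,0,2)[0],key=cv2.contourArea); (x,y),rad=cv2.minEnclosingCircle(c); print(x+240,y+130,rad)
P=lambda *a:ray(m,*a).round(4)
print("foot",P(x+240,y+130,.082),"hub",P(282,177,.096))
for u in(250,310,370): print("bar",P(u,267,.108))
for a in((211,121),(404,118),(397,264),(219,266)): print("lid",P(*a,.072))
f=ray(m,x+240,y+130,.082)
print(delta([f[0],f[1],.30]))
E
```

```text
282.12025451660156 172.74050521850586 34.98733901977539
foot [ 0.6343 -0.1198  0.082 ] hub [ 0.6336 -0.1198  0.096 ]
bar [ 0.5623 -0.1071  0.108 ]
bar [ 0.5702 -0.1528  0.108 ]
bar [ 0.5781 -0.1984  0.108 ]
lid [ 0.6632 -0.0584  0.072 ]
lid [ 0.6913 -0.2065  0.072 ]
lid [ 0.57   -0.2333  0.072 ]
lid [ 0.5415 -0.08    0.072 ]
[0.0173 0.0013 0.0032]
```

Scaled: 0.03 m is 6, 0.012 m is 2.4.

```bash
python3 inch.py '[1.8,0,6,0,0,0,1.6,0.2,6,0,0,0,0,0,6,0,0,0,0,0,6,0,0,0,0,0,2.4,0,0,0]'
python3 inch.py '[0,0,1.2,0,0,0,0,0,1,0,0,0,0,0,0,0,0,0,0,0,0,0,0,0]'
python3 - <<'E'
from h import *
import cv2
print(delta([.634,-.120,.16]),pose()[0])
im=grab_frame("wrist"); cv2.imwrite("pics/w2.png",im[:,:,::-1])
E
```

```text
time: 2.35
tool_pos: [0.6315, -0.12, 0.1679]
ee_rot: [-0.001, 0.996, 0.084, -0.003]
contact_force: [-0.8, 0.1, -0.3]
width: 0.0846
grasp_force: 0.0
time: 2.75
tool_pos: [0.6355, -0.1196, 0.1626]
ee_rot: [0.001, 0.996, 0.084, 0.001]
contact_force: [0.1, -1.7, 0.7]
width: 0.0853
grasp_force: 0.0
[-0.0016  0.0001  0.0026] [ 0.635514   -0.11961273  0.16259834]
```

View pics/w2.png

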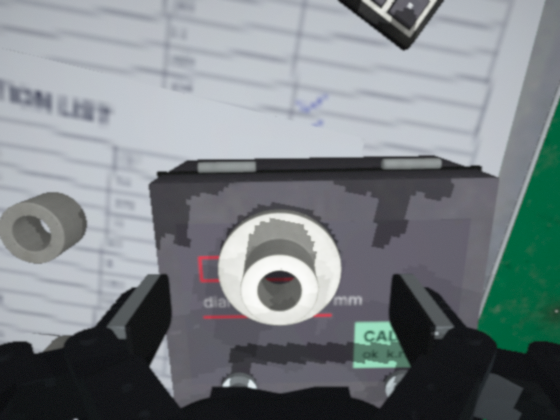

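Scaled: 0.001 m is 0.2.

```bash
python3 inch.py '[0,0,0.2,0,0,0,0,0,0,0,0,0,0,0,0,0,0,0,0,0,0,0,0,0,0,0,0,0,0,0]' .02
python3 inch.py '[0,0,0,0,0,0,0,0,0,0,0,0,0,0,0,0,0,0]'
python3 - <<'E'
from h import *
import cv2
im=grab_frame("wrist"); cv2.imwrite("pics/w3.png",im[:,:,::-1])
E
```

```text
time: 3.3
tool_pos: [0.6349, -0.1193, 0.1605]
ee_rot: [0.0, 0.996, 0.084, 0.0]
contact_force: [-0.3, 0.1, 2.5]
width: 0.0284
grasp_force: 59.4
time: 3.6
tool_pos: [0.6349, -0.1193, 0.1605]
ee_rot: [0.0, 0.996, 0.084, 0.0]
contact_force: [-0.6, 0.4, 3.5]
width: 0.0287
grasp_force: 59.5
```

View pics/w3.png

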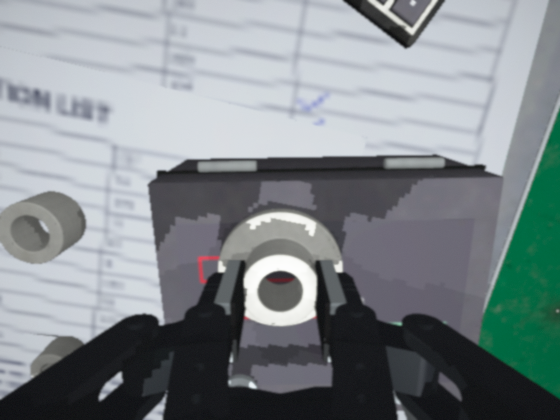

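```bash
python3 inch.py '[0,0,-0.6,0,0,0,0,0,-1.2,0,0,0,0,0,-1.6,0,0,0,0,0,-1.6,0,0,0,0,0,0,0,0,0]'
python3 inch.py '[0,0,-3,0,0,0,0,0,-3,0,0,0,0,0,-3,0,0,0,0,0,-2,0,0,0,0,0,0,0,0,0]'
python3 - <<'E'
from h import *
import cv2
im=grab_frame("wrist"); cv2.imwrite("pics/w4.png",im[:,:,::-1])
m=camera_model("top")
print(delta([.5305,.224,.21]),r.get_obs()["joints"].round(2))
E
```

```text
time: 4.15
tool_pos: [0.6357, -0.1196, 0.187]
ee_rot: [0.001, 0.996, 0.084, 0.002]
contact_force: [0.1, 0.6, -1.5]
width: 0.0286
grasp_force: 59.3
time: 4.65
tool_pos: [0.6361, -0.1197, 0.2434]
ee_rot: [0.001, 0.996, 0.084, 0.003]
contact_force: [0.4, -0.1, 0.0]
width: 0.0287
grasp_force: 59.3
[-0.0457 -0.3563  0.0311] [-0.29  0.32  1.61 -0.    1.21  1.11]
```

View pics/w4.png

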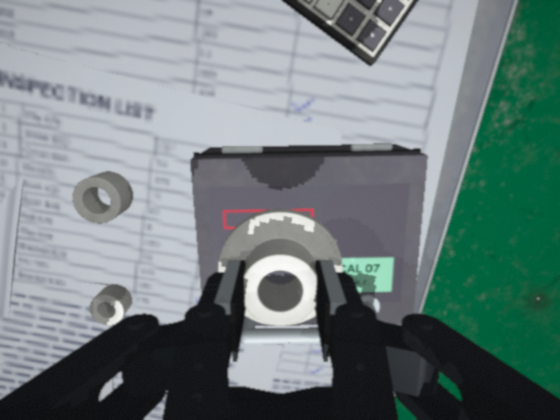

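Scaled: -0.03 m is -6, -0.015 m is -3.

```bash
python3 inch.py '[-0.4,-3,0,0,0,0,-0.8,-6,0,0,0,0,-0.8,-6,0,0,0,0,-0.8,-6,0,0,0,0,-0.8,-6,0,0,0,0]'
python3 inch.py '[-0.8,-6,0,0,0,0,-0.8,-6,0,0,0,0,-0.8,-6,0,0,0,0,-0.8,-6,0,0,0,0,-0.8,-6,0,0,0,0]'
python3 inch.py '[-0.8,-6,0,0,0,0,-0.6,-5.2,0,0,0,0,-0.2,-3,0,0,0,0,0,0,0,0,0,0,0,0,0,0,0,0]'
python3 - <<'E'
from h import *
import cv2
im=grab_frame("wrist"); cv2.imwrite("pics/w5.png",im[:,:,::-1])
print(delta([.5305,.224,.1605-.072+.004]),r.get_obs()["joints"].round(2))
E
```

```text
time: 5.2
tool_pos: [0.5924, 0.0129, 0.2384]
ee_rot: [-0.001, 0.996, 0.084, -0.001]
contact_force: [-0.2, -1.0, -1.3]
width: 0.0287
grasp_force: 59.4
time: 5.7
tool_pos: [0.5472, 0.1571, 0.2385]
ee_rot: [-0.0, 0.996, 0.084, -0.001]
contact_force: [0.2, 0.5, -1.1]
width: 0.0285
grasp_force: 59.4
time: 6.2
tool_pos: [0.5291, 0.2237, 0.2394]
ee_rot: [0.0, 0.996, 0.085, -0.0]
contact_force: [-0.5, -0.2, 0.1]
width: 0.0285
grasp_force: 59.4
[ 0.0013 -0.0006  0.147 ] [ 0.28  0.17  1.79 -0.    1.18  1.68]
```

View pics/w5.png

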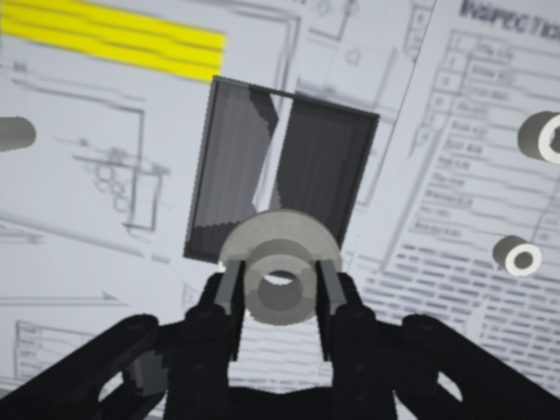

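```bash
python3 - <<'E'
from h import *
m=camera_model("wrist")
for a in((185,257),(216,78),(379,115)): print(ray(m,*a,.018).round(4))
E
python3 inch.py '[0,0,3,0,0,0,0,0,6,0,0,0,0,0,6,0,0,0,0,0,6,0,0,0,0,0,4,0,0,0]'
python3 inch.py '[0,0,2,0,0,0,0,0,0.8,0,0,0,0,0,0.6,0,0,0,0,0,0,0,0,0,0,0,0,0,0,0]'
```

```text
[0.4622 0.2925 0.018 ]
[0.6078 0.2838 0.018 ]
[0.6023 0.1595 0.018 ]
time: 6.75
tool_pos: [0.5279, 0.2222, 0.1112]
ee_rot: [0.001, 0.997, 0.083, -0.002]
contact_force: [0.4, -0.5, -0.8]
width: 0.0285
grasp_force: 59.4
time: 7.25
tool_pos: [0.5303, 0.2242, 0.0991]
ee_rot: [-0.0, 0.996, 0.084, 0.001]
contact_force: [-0.3, -0.4, -0.2]
width: 0.0287
grasp_force: 59.4
```

```bash
python3 inch.py '[0,0,0.6,0,0,0,0,0,0.4,0,0,0,0,0,0,0,0,0]'
python3 inch.py '[0,0,0.4,0,0,0,0,0,0,0,0,0]'
python3 inch.py '[0,0,0.2,0,0,0,0,0,0,0,0,0]'
```

```text
time: 7.55
tool_pos: [0.5292, 0.224, 0.0928]
ee_rot: [0.0, 0.996, 0.084, -0.0]
contact_force: [-0.4, 0.2, -1.6]
width: 0.0285
grasp_force: 59.4
time: 7.75
tool_pos: [0.5295, 0.2241, 0.0924]
ee_rot: [0.0, 0.996, 0.084, -0.001]
contact_force: [-4.6, -1.9, 7.9]
width: 0.0283
grasp_force: 60.3
time: 7.95
tool_pos: [0.5295, 0.2241, 0.0924]
ee_rot: [0.0, 0.996, 0.084, -0.001]
contact_force: [-6.8, -1.3, 14.3]
width: 0.0289
grasp_force: 60.9
```

Scaled: -0.002 m is -0.4.

```bash
python3 inch.py '[0,0,-0.4,0,0,0,0,0,0,0,0,0]'
python3 inch.py '[0,0,0,0,0,0,0,0,0,0,0,0,0,0,0,0,0,0,0,0,0,0,0,0]' .06
python3 inch.py '[0,0,-2,0,0,0,0,0,-4,0,0,0,0,0,-6,0,0,0,0,0,-8,0,0,0,0,0,-8,0,0,0]'
python3 inch.py '[0,0,-2,0,0,0,0,0,0,0,0,0,0,0,0,0,0,0]' .085
python3 - <<'E'
from h import *
import cv2
im=grab_frame("wrist"); cv2.imwrite("pics/w6.png",im[:,:,::-1])
print(delta([.5702,-.1528,.25]),r.get_obs()["joints"].round(2))
E
```

```text
time: 8.15
tool_pos: [0.5299, 0.2242, 0.0925]
ee_rot: [-0.0, 0.996, 0.084, 0.001]
contact_force: [-1.7, 0.2, 3.7]
width: 0.0286
grasp_force: 59.7
time: 8.55
tool_pos: [0.5293, 0.2239, 0.0916]
ee_rot: [0.0, 0.996, 0.084, -0.0]
contact_force: [-0.4, 0.8, -0.0]
width: 0.06
grasp_force: 0.0
time: 9.05
tool_pos: [0.529, 0.2238, 0.2334]
ee_rot: [0.0, 0.996, 0.084, -0.0]
contact_force: [0.9, 0.2, -0.5]
width: 0.06
grasp_force: 0.0
time: 9.35
tool_pos: [0.5287, 0.2238, 0.2411]
ee_rot: [0.0, 0.996, 0.084, -0.001]
contact_force: [-0.4, 0.5, -1.3]
width: 0.0852
grasp_force: 0.0
[-0.0219  0.3781 -0.0098] [ 0.28  0.17  1.79 -0.    1.18  1.68]
```

View pics/w6.png

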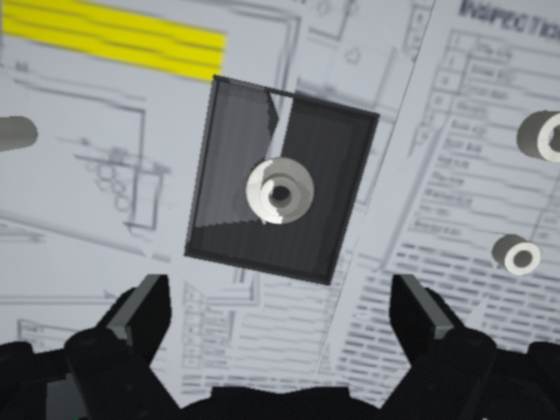

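```bash
python3 inch.py '[-0.2,3,0,0,0,0,-0.4,7,0,0,0,0,-0.4,7,0,0,0,0,-0.4,7,0,0,0,0,-0.4,7,0,0,0,0]' .085
python3 inch.py '[-0.4,7,0,0,0,0,-0.4,7,0,0,0,0,-0.4,7,0,0,0,0,-0.4,7,0,0,0,0,-0.4,7,0,0,0,0]'
python3 inch.py '[-0.4,6,0,0,0,0,-0.2,3.6,0,0,0,0,0,0,0,0,0,-0.48,0,0,0,0,0,-0.6,0,0,0,0,0,-0.6]'
python3 inch.py '[0,0,0,0,0,-0.6,0,0,0,0,0,-0.6,0,0,0,0,0,-0.6,0,0,0,0,0,-0.6,0,0,0,0,0,-0.6]'
python3 inch.py '[0,0,0,0,0,-0.6,0,0,0,0,0,-0.6,0,0,0,0,0,-0.4,0,0,0,0,0,0,0,0,0,0,0,0]'
python3 - <<'E'
from h import *
import cv2
print(delta([.5702,-.1528,.162]),r.get_obs()["joints"].round(2),pose()[1].as_matrix().round(3).tolist())
m=camera_model("wrist")
im=grab_frame("wrist"); cv2.imwrite("pics/w7.png",im[:,:,::-1])
f=210/np.tan(np.radians(m["fovy"]/2)); c=np.array(m["R"])@[.5702,-.1528,.108]+m["t"]; print(c[0]/c[2]*f+m["cx"],c[1]/c[2]*f+m["cy"])
E
```

```text
time: 9.9
tool_pos: [0.5455, 0.0674, 0.2399]
ee_rot: [0.0, 0.996, 0.084, -0.002]
contact_force: [1.1, 1.3, -0.1]
width: 0.085
grasp_force: 0.0
time: 10.4
tool_pos: [0.5648, -0.1067, 0.2399]
ee_rot: [-0.0, 0.996, 0.084, -0.002]
contact_force: [1.4, 0.1, 0.6]
width: 0.0851
grasp_force: 0.0
time: 10.9
tool_pos: [0.5703, -0.1526, 0.2404]
ee_rot: [-0.001, 0.956, 0.293, -0.001]
contact_force: [0.9, -0.2, -0.2]
width: 0.0849
grasp_force: 0.0
time: 11.4
tool_pos: [0.5704, -0.1521, 0.2405]
ee_rot: [-0.001, 0.782, 0.623, -0.001]
contact_force: [-0.1, 0.5, 0.2]
width: 0.0852
grasp_force: 0.0
time: 11.9
tool_pos: [0.5707, -0.1522, 0.241]
ee_rot: [-0.001, 0.646, 0.763, -0.0]
contact_force: [-0.8, 0.9, -0.3]
width: 0.0848
grasp_force: 0.0
[-0.0006 -0.0005  0.079 ] [-0.38  0.21  1.75  0.    1.19 -0.55] [[-0.165, 0.986, -0.002], [0.986, 0.165, 0.001], [0.001, -0.002, -1.0]]
280.58343469892486 233.11168801574132
```

View pics/w7.png

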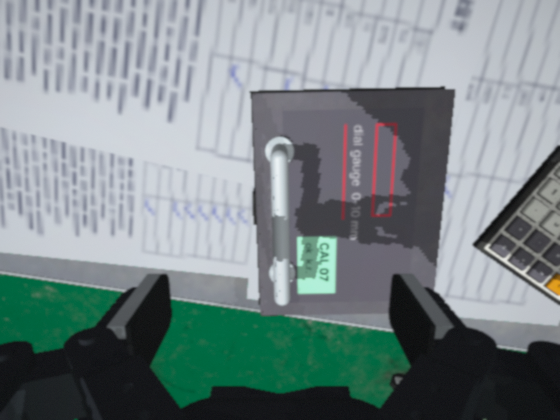

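Scaled: 0.025 m is 5, 0.012 m is 2.4.

```bash
python3 inch.py '[0,0,2.4,0,0,0,0,0,5,0,0,0,0,0,5,0,0,0,0,0,2.4,0,0,0,0,0,1,0,0,0]'
python3 inch.py '[0,0,0,0,0,0,0,0,0,0,0,0]'
python3 inch.py '[0,0,0,0,0,0,0,0,0,0,0,0,0,0,0,0,0,0,0,0,0,0,0,0,0,0,0,0,0,0]' .0
python3 inch.py '[0,0,0,0,0,0,0,0,0,0,0,0,0,0,0,0,0,0,0,0,0,0,0,0]'
```

```text
time: 12.45
tool_pos: [0.5699, -0.1518, 0.1604]
ee_rot: [-0.002, 0.645, 0.764, -0.001]
contact_force: [-0.2, -0.2, -0.9]
width: 0.0853
grasp_force: 0.0
time: 12.65
tool_pos: [0.572, -0.1527, 0.1639]
ee_rot: [0.001, 0.645, 0.764, 0.0]
contact_force: [0.0, -0.6, -0.1]
width: 0.0849
grasp_force: 0.0
time: 13.15
tool_pos: [0.5713, -0.1524, 0.1631]
ee_rot: [0.0, 0.645, 0.764, 0.0]
contact_force: [-0.0, 0.7, 0.0]
width: 0.0118
grasp_force: 0.0
time: 13.55
tool_pos: [0.571, -0.1524, 0.1631]
ee_rot: [-0.0, 0.645, 0.764, -0.0]
contact_force: [-3.7, 0.3, 4.6]
width: 0.0081
grasp_force: 58.7
```

```bash
python3 inch.py '[0,0.2,-0.4,0,0,0,0,0.2,-0.4,0,0,0,0,0.2,-0.4,0,0,0,0,0.2,-0.4,0,0,0,0,0,0,0,0,0]'
python3 inch.py '[0,0.2,-0.4,0,0,0,0,0.2,-0.4,0,0,0,0,0,0,0,0,0,0,0,0,0,0,0]'
```

```text
time: 14.05
tool_pos: [0.5747, -0.1518, 0.17]
ee_rot: [-0.001, 0.645, 0.764, -0.001]
contact_force: [-2.3, -2.4, -4.3]
width: 0.0078
grasp_force: 59.4
time: 14.45
tool_pos: [0.5779, -0.1512, 0.1757]
ee_rot: [0.001, 0.645, 0.764, 0.001]
contact_force: [1.0, -2.3, -6.2]
width: 0.0076
grasp_force: 59.4
```

Scaled: -0.002 m is -0.4, 0.0015 m is 0.3.

```bash
python3 inch.py '[0,0.3,-0.4,0,0,0,0,0.3,-0.4,0,0,0,0,0.3,-0.4,0,0,0,0,0.3,-0.4,0,0,0,0,0,0,0,0,0]'
python3 inch.py '[0,0,0,0,0,0,0,0,0,0,0,0,0,0,0,0,0,0,0,0,0,0,0,0]'
python3 - <<'E'
from h import *
import cv2
a=grab_frame("scene")[140:320,180:380]; b=grab_frame("top")[140:240,220:420]
print(r.get_obs()["dq"].round(4))
cv2.imwrite("pics/end.png",np.hstack([cv2.resize(a,(400,360)),cv2.resize(b,(400,200))] if 0 else [cv2.resize(a,(400,360)),np.vstack([cv2.resize(b,(400,200)),np.zeros((160,400,3),np.uint8)])])[:,:,::-1])
E
```

```text
time: 14.95
tool_pos: [0.5834, -0.1501, 0.1838]
ee_rot: [-0.0, 0.645, 0.764, 0.0]
contact_force: [-0.5, -1.2, -3.0]
width: 0.0078
grasp_force: 58.9
time: 15.35
tool_pos: [0.5832, -0.1502, 0.1834]
ee_rot: [-0.0, 0.645, 0.764, 0.0]
contact_force: [-2.6, 0.4, -0.3]
width: 0.008
grasp_force: 59.2
[-0.0014  0.0011  0.0034 -0.0015 -0.0001 -0.0015]
```

View pics/end.png

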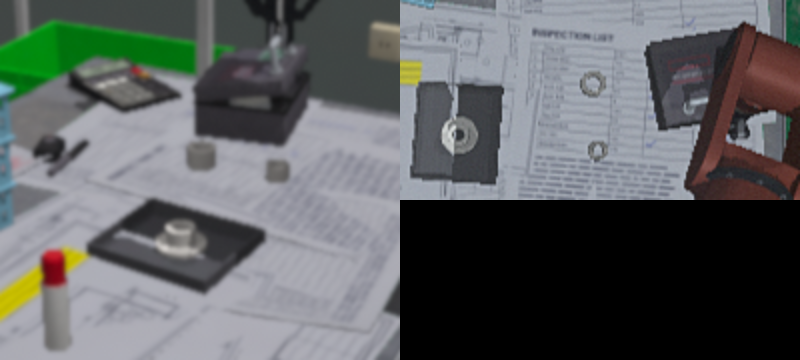

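The lid is raised about 20 mm at the handle (lid angle about 0.19 rad). The flange stands in the tray at (460,135) in the right-hand crop, and the bystanders have not moved.

```bash
python3 -c "
from plant import r, grab_frame, camera_model
print(r.job_done())"
```

```text
the job is handed in; nothing more can be done
None
```

I handed the job in with the flange standing upright near the tray's centre and the lid held by its handle, front edge about 25 mm above the rim by my estimate; the bushings and glue stick look untouched, and no verdict came back.

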